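# Load the sample tray and hold the spring arm across it

### The arm

A 6-joint arm with a two-finger parallel gripper is mounted at the origin on a cart in front of the work surface, level with it; the furniture and walls round the work are solid. World frame = base frame: x ahead of the robot, y to its left, z up, the work surface at z = 0. Lengths are in mm, angles in rad, forces in N, time in s.
With the tool pointing down it reaches from about 350 to 975 mm from the base axis. Payload 7.1 kg.
Tool frame: the origin (TCP) lies midway between the tips of the shut fingers; the grasp point (between the pads) lies 19 mm behind it; z points along the fingers, y is the line along which they close (so a half turn about z gives the same grasp; the last joint's range is limited). The gripper opens to 88 mm and grips with 3 to 60 N. Pads are 20 mm wide; open, the fingers measure 115 mm over their backs; the gripper's body (75 mm by 178 mm) begins 61 mm behind the grasp point.
Start: joints at [-1.282, 0.423, 1.63, -0, 1.089, -0.019], TCP at [189.369, -595.604, 222.675] pointing down, gripper open.
Joint ranges: [-3, 3], [-0.9, 2.11], [0.09, 2.58], [-1.31, 4.45], [0.11, 2.69], [-2.54, 2.54]. Speed limits (rad/s): [2.39, 2.39, 3.01, 3.14, 3.14, 3.14].

### API

Orientations are given as a rotation vector (axis times angle).
In Python, from workcell import ctrl gives the robot as it stands. The module is installed in compiled form; this text tells all that it offers.
- The arm moves only by the tool servo_tool, never from a script. Its argument "increments" is a list of rows, each a list of 7 numbers: the shift along the world's x, y, z in cm, then the turn, a rotation vector about the world's x, y, z in degrees, then the opening, from -1 (shut) to 1 (fully open). A call has 1 to 20 rows; each row is the pose to reach, as a shift and turn from the pose commanded when the call began; what a row does not reach only later rows make up. A row lasts 1/12 s, in which the tool goes at most 41.7 mm and 7.16 degrees, less where a joint would pass 70% of its speed; a pose out of reach is approached as far as the arm can. A call with a gripper value outside its range is refused whole. The fingers move at their own pace and stop on an object; the grip force is fixed at half the most. Time passes only in rows, so rows that repeat a pose let the fingers close. It gives the time, the measured TCP pose, the force, the opening and the grip force at its end, in the units of the state.
- ctrl.get_obs(): the state, without advancing time (a new reading comes with each control period).
- ctrl.get_image(name): name is "scene" or "side" or "wrist"; returns a dict with "image" (400x640x3 uint8, red, green, blue), "fx", "fy", "cx", "cy" (pixels), "k1" (the pictures are not rectified: a ray, as slopes to the right and down, at radius r is drawn at 1 + k1 r^2 times it, then the intrinsics apply), "extrinsics" (4x4, takes a point from camera to world coordinates); the wrist camera has in their place "tool_from_camera" (4x4, takes a point from camera to tool coordinates, whose origin is the TCP and whose axes are the flange's). Camera axes: x right, y up, looking along -z (the intrinsics and any distortion apply to the point x, -y, -z); pixel columns grow to the right and rows downward; lengths in mm; the calibration is good to about 2 mm. A picture is of the moment at which its call begins: read the wrist's pose just before it. There is no depth.
- ctrl.close_job(): hands the job in; it is judged then, once.
The state is a dict: "t": time; "qpos": joint angles; "qvel": joint speeds; "joint_torque": joint torques, N m; "ee_pos": TCP position; "orientation": TCP orientation; "ft_force": force on the tool from outside, world axes, zero at the start; "moment": the same for the moment, N m; "width": finger opening in mm; "grasp_force": force on a finger pad.
Only numpy, scipy, OpenCV 4.12 (cv2) and the standard library are available. Lean on these libraries where they do the work, as an engineer would, in place of code of your own. Each camera call takes 0.05 s, during which the arm holds its last target. There are 200 camera calls.

### The job

Slide the loaded sample tray fully home into the slotted holder on the bench, under the rail lips and against the back stop, with both samples staying upright in it. Then take the upright post of the holder's spring-loaded arm, swing the arm across the holder's mouth until it is wound to its stop, and finish while still holding it there with the gripper, because the spring throws it back if let go. Leave the loose parts lying around the holder where they are.

Things in the scene. Friction and masses are not known exactly. Their poses are not given: they have to be found in the camera images.
- tray_holder: Slotted metal tray holder, fixed to the bench. Origin on the bench at the centre of a tray that is fully home; x = direction in which the tray slides in, y left, z up. No floor: the tray slides on the bench. Rails along x from x -30 to +48 mm, inner faces at y +-38 mm, 28 mm high, each with a lip reaching in to y +-32 mm, lip underside 23 mm above the bench; back stop face at x +48 mm.
- holder_mouth (a point): Middle of the holder's mouth on the bench, 48 mm before the holder's origin (-x). Flared lead-ins, 22 mm high, narrow the way from about +-46 mm here to +-38 mm at x -30 mm.
- stop_post (a point): Top of the arm's small fixed stop post, 8 mm across, 30 mm high, left of the mouth at holder x -74, y +47 mm.
- sample_tray: Loose aluminium tray, 96 mm long (x), 70 mm wide (y), 18 mm high, 0.25 kg, floor 4 mm, walls 5 mm, a cross wall in the middle making two cells. Origin at the centre of its underside; x points to its leading end, which goes first into the holder; a grip tab stands on the trailing end. Starts flat on the bench in front of the holder's mouth, up to about 0.3 rad askew.
- tray_tab (a point): Grip point of the tray's tab, 24 mm above the bench and 61 mm behind the tray's origin (-x). The tab is an upright dark block 14 mm wide (y), 26 mm long (x -48 to -74 mm), top 34 mm above the bench, outside the trailing wall. Grip it across its width from above.
- sample0: Turned steel cylinder, 30 mm diameter, 26 mm high, standing in one cell of the tray; origin at the centre of its underside, z its axis.
- sample2: Turned steel cylinder, 35 mm diameter, 18 mm high, standing in the other cell of the tray; origin at the centre of its underside, z its axis.
- cage_arm (a joint): Angle of the spring arm on its upright pivot (rad): 0 at rest, clear of the mouth, pointing along the holder's -x and 20 degrees outward to the left; grows counter-clockwise seen from above; 1.92 at the stop, pointing along the holder's -y across the mouth, 4 mm behind the tab of a tray that is home. Spring force at the post: about 2 N at rest, 8 N at the stop; it does not latch.
- cage_pivot (a point): Point on the arm's upright pivot axis, at holder x -86, y +62 mm, on a low bracket left of the mouth; hub 26 mm across, top 47 mm above the bench. The arm is a flat steel bar 16 mm wide, 19 to 26 mm above the bench.
- grip_post: Upright round steel post at the arm's free end, 14 mm diameter, rising from 26 to 72 mm above the bench, 88 mm from the pivot axis; it is a sleeve that turns freely on the arm about its own axis, so it can be held without turning the wrist. Origin at its foot on the axis of the post.
- post_grip (a point): Point on the post's axis where it is to be gripped, 58 mm above the bench.
- bearing: Ball bearing, 52 mm diameter, 15 mm high, lying left of the holder; bystander.
- gear: Steel gear, 52 mm diameter, 16 mm high, lying right of the holder; bystander.
- sample1: Turned steel cylinder, 25 mm diameter, 40 mm high, standing right of the holder, not in the tray; bystander.
- nut: Steel nut, 24x27x13 mm, on the bench nearer the robot; bystander.
- bolt: Bolt standing on its head, 70 mm high, on the bench right of the holder; bystander.
Mind the look-alikes: they are no part of the job. Leave any pink or turquoise look-alike of the sample2 alone.

How it is judged (in metres and radians):
On the way:
1. the tray is fully home in the holder (within 6 mm) before the arm is wound (x of sample_tray in the frame of tray_holder above -0.006 m and y of sample_tray in the frame of tray_holder between -0.006 and 0.006 m and height (world z) of sample_tray below 0.006 m and angle between the x axis of sample_tray and the x axis of tray_holder, either way round below 0.1 rad and value of joint cage_arm below 1.5 rad), for 0.2 s.
At the end, for the whole second after the job is handed in: The fingers hold the arm's post (over 2 N) with the arm within 0.08 rad of its stop; the tray lies flat in the holder within 6 mm of fully home and in line within 0.1 rad; both samples stand upright on the tray's floor (value of joint cage_arm above 1.84 rad and contact force between the fingers and grip_post above 2 N and x of sample_tray in the frame of tray_holder above -0.006 m and y of sample_tray in the frame of tray_holder between -0.006 and 0.006 m and height (world z) of sample_tray below 0.006 m and angle between the x axis of sample_tray and the x axis of tray_holder, either way round below 0.1 rad and horizontal distance between each of sample0, sample2 and sample_tray below 0.045 m and height (world z) of each of sample0, sample2 below 0.012 m and angle between each of sample0, sample2's own z axis and vertical below 0.2 rad); the arm keeps its last pose, push and grip.
It fails at once if a loose bystander was moved by more than 30 mm (distance of any of bearing, gear, sample1, nut, bolt from where it was at the start of the episode above 0.03 m).
It also fails if it takes over 58 s, if anything falls off the work surface, if the arm or the gripper's body presses on something with over 40 N, if the wrist force passes 120 N, or if a joint passes its speed limit or range.

## Working session

There is one attempt and no reset: what is moved stays moved. The work goes in short steps, Python scripts to look and compute and a tool call to move; the robot and the scene stay as the last step left them, time stands still between calls to the robot, and variables do not carry over. Pictures are saved under pics/ and viewed, at most 10 in all, crops included, and the job is handed in when it is done.

Besides the shell and the picture viewer there is one more tool, called after ">>>" as a command line: name --pt "numbers of a row" for each row, then --argument value for the rest. servo_tool: Moves the arm, as the interface text tells. Its arguments: {"type":"object","properties":{"increments":{"type":"array","items":{"type":"array","items":{"type":"number"}}}},"required":["increments"]}

```bash
mkdir -p pics
cat > h.py <<'E'
import numpy as np, cv2
from workcell import ctrl
from scipy.spatial.transform import Rotation as R
def grab(name):
    o=ctrl.get_obs(); d=ctrl.get_image(name)
    if name=="wrist":
        T=np.eye(4);T[:3,:3]=R.from_rotvec(o["orientation"]).as_matrix();T[:3,3]=o["ee_pos"]
        d["extrinsics"]=T@np.array(d["tool_from_camera"])
    return d
def rays(d,px):
    px=np.atleast_2d(px).astype(float)
    K=np.array([[d["fx"],0,d["cx"]],[0,d["fy"],d["cy"]],[0,0,1]])
    n=cv2.undistortPoints(px.reshape(-1,1,2),K,np.array([d["k1"],0,0,0,0.]))[:,0]
    E=np.array(d["extrinsics"]); v=np.c_[n[:,0],-n[:,1],-np.ones(len(n))]@E[:3,:3].T
    return E[:3,3],v
def plane(d,px,z):
    o,v=rays(d,px); return o+v*((z-o[2])/v[:,2])[:,None]
def proj(d,P):
    E=np.linalg.inv(np.array(d["extrinsics"])); c=np.atleast_2d(P)@E[:3,:3].T+E[:3,3]
    x=c[:,0]/-c[:,2];y=-c[:,1]/-c[:,2];s=1+d["k1"]*(x*x+y*y)
    return np.c_[d["fx"]*x*s+d["cx"],d["fy"]*y*s+d["cy"]]
def save(d,n): cv2.imwrite("pics/"+n,cv2.cvtColor(d["image"],cv2.COLOR_RGB2BGR))
E
python3 - <<'E'
from h import *
for n in("scene","side"):
    d=grab(n); save(d,n+"0.png"); np.save(n+"0.npy",d,allow_pickle=True)
    print(n,d["fx"],d["k1"],np.round(d["extrinsics"],3).tolist())
print(ctrl.get_obs())
E
```

```text
scene 499.87238413725095 -0.04117784537078154 [[0.921, 0.266, -0.284, 261.594], [-0.389, 0.666, -0.636, -767.608], [0.02, 0.696, 0.717, 666.729], [0.0, 0.0, 0.0, 1.0]]
side 399.3359921217984 0.021135697047414057 [[0.976, 0.067, -0.208, 343.105], [-0.218, 0.351, -0.911, -1001.969], [0.012, 0.934, 0.357, 392.419], [0.0, 0.0, 0.0, 1.0]]
{'t': 0.1, 'qpos': array([-1.28198209e+00,  4.23719993e-01,  1.63059572e+00,  8.67038430e-06,
        1.08859863e+00, -1.89788354e-02]), 'qvel': array([-0.00106329, -0.00183396, -0.00082915, -0.00067048, -0.00170711,
        0.00121954]), 'joint_torque': array([ 7.48077764e-04, -5.45614994e+01, -2.74324572e+01,  6.45447616e-02,
        1.87950034e-02, -2.55018961e-05]), 'ee_pos': array([ 189.24703197, -595.14425423,  222.01418803]), 'orientation': array([-3.10316879e+00, -4.81366850e-01,  2.67190053e-04]), 'ft_force': array([0.67419556, 0.13074632, 1.04424286]), 'moment': array([-0.03657922, -0.00865743,  0.04494037]), 'grasp_force': 0.0, 'width': 87.86033933892338}
```

View pics/scene0.png

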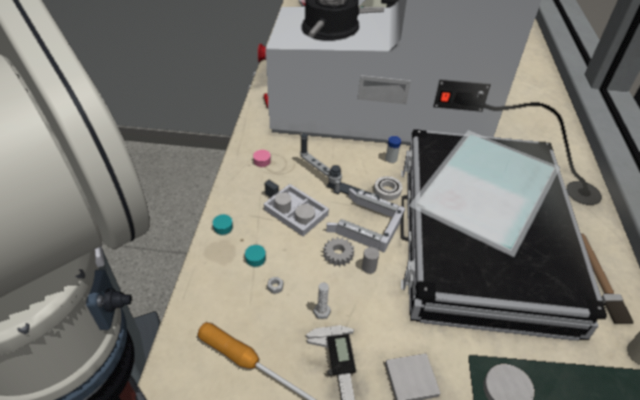

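View pics/side0.png

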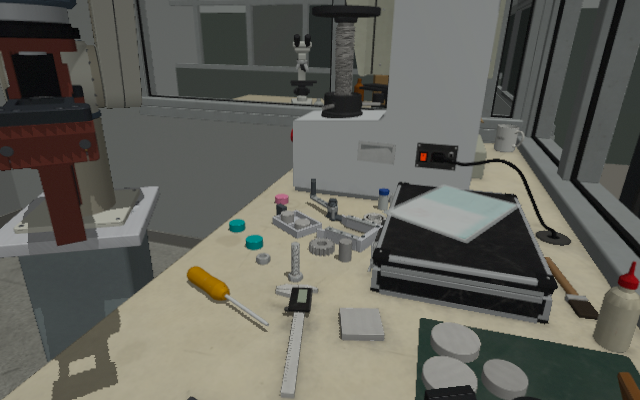

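The scene view shows the tray at about (296,208), with its dark tab at (271,188). The holder spans about (330–405, 180–245), the hub is at (335,175), and the grip post top is at (304,136). Next I'll cast rays for these.

Run:
```python
from h import *
d=np.load("scene0.npy",allow_pickle=True).item()
for n,p,z in [("tab top",(271,185),34),("hub top",(335,168),47),("post top",(304,136),72),("post foot",(304,152),26),("trayL",(264,208),18),("trayfar",(287,187),18),("trayR",(328,208),18),("tray near",(306,231),18),
 ("railR mouth",(330,228),22),("railR back",(388,246),28),("railL back",(404,208),28),("stop post top?",(343,183),30),("bolt top",(323,286),70),("s1 top",(371,251),40),("pink",(262,158),18),("gear",(338,250),16),("bearing",(387,188),15),("nut",(275,285),13)]:
    print(n,np.round(plane(d,p,z)[0],0))
```

```text
tab top [ 462. -139.   34.]
hub top [ 583. -153.   47.]
post top [554. -74.  72.]
post foot [557. -67.  26.]
trayL [ 436. -175.   18.]
trayfar [ 493. -140.   18.]
trayR [ 542. -217.   18.]
tray near [ 484. -253.   18.]
railR mouth [ 524. -265.   22.]
railR back [ 594. -341.   28.]
railL back [ 663. -276.   28.]
stop post top? [ 589. -180.   30.]
bolt top [ 449. -399.   70.]
s1 top [ 557. -348.   40.]
pink [477. -45.  18.]
gear [ 518. -310.   16.]
bearing [ 667. -209.   15.]
nut [ 398. -334.   13.]
```

>>> servo_tool --pt "31 40.5 8 0 0 97 1" --pt "31 40.5 8 0 0 97 1" --pt "31 40.5 8 0 0 97 1" --pt "31 40.5 8 0 0 97 1" --pt "31 40.5 8 0 0 97 1" --pt "31 40.5 8 0 0 97 1" --pt "31 40.5 8 0 0 97 1" --pt "31 40.5 8 0 0 97 1" --pt "31 40.5 8 0 0 97 1" --pt "31 40.5 8 0 0 97 1" --pt "31 40.5 8 0 0 97 1" --pt "31 40.5 8 0 0 97 1" --pt "31 40.5 8 0 0 97 1" --pt "31 40.5 8 0 0 97 1" --pt "31 40.5 8 0 0 97 1" --pt "31 40.5 8 0 0 97 1"

```text
t: 1.43
ee_pos: [499.1, -190.3, 302.3]
orientation: [-1.698, -2.642, 0.0]
ft_force: [0.1, -0.2, 0.1]
width: 88.0
grasp_force: 0.0
```

Run:
```python
from h import *
d=grab("wrist"); save(d,"w1.png"); np.save("w1.npy",d,allow_pickle=True)
print(np.round(d["extrinsics"],2).tolist(),d["fx"],d["k1"],ctrl.get_obs()["t"])
```

```text
[[0.91, -0.4, -0.1, 470.23], [0.42, 0.88, 0.23, -127.07], [-0.0, -0.25, 0.97, 463.52], [0.0, 0.0, 0.0, 1.0]] 352.47336084791533 -0.0009724143317484809 1.4833
```

View pics/w1.png

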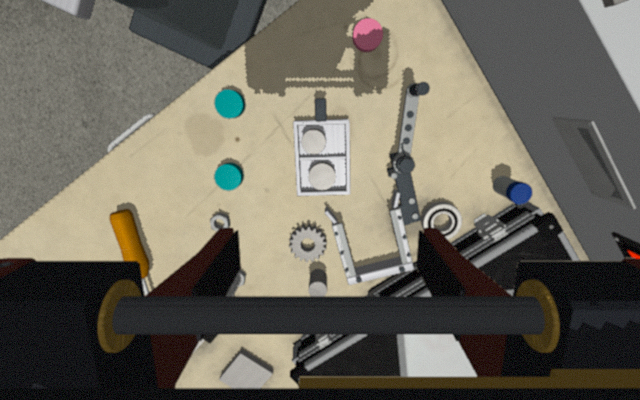

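The wrist view shows the tray at (294–350, 117–195) with its tab at (320,105). The hub is at (402,162), the post top at (419,88), the holder at (328–412, 205–283), and the gear at (308,241). I'll enlarge a crop for edges.

Run:
```python
import cv2
i=cv2.imread("pics/w1.png")[75:290,280:460]
cv2.imwrite("pics/w1c.png",cv2.resize(i,None,fx=2.78,fy=2.78,interpolation=cv2.INTER_CUBIC))
i=cv2.imread("pics/w1.png")[75:290,280:460]
```

```text
(no output)
```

View pics/w1c.png

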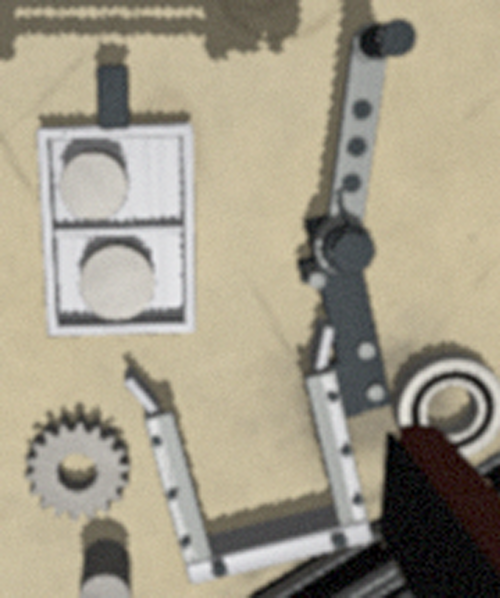

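Run:
```python
from h import *
d=np.load("w1.npy",allow_pickle=True).item()
f=lambda ps,z: plane(d,np.array(ps)/2.78+[280,75],z)[:,:2]
tr=f([(40,130),(191,124),(195,330),(50,335)],18); print("tray",tr.round(1).tolist(),tr.mean(0))
e=(tr[2]+tr[3]-tr[0]-tr[1])/2;w=(tr[1]+tr[2]-tr[0]-tr[3])/2
print("len",np.hypot(*e),"wid",np.hypot(*w),"yaw",np.degrees(np.arctan2(e[1],e[0])),np.degrees(np.arctan2(w[1],w[0]))-90)
print("tab",f([(113,95)],34))
R1=f([(172,413),(211,550)],28);L1=f([(307,378),(334,522)],28)
hub=f([(349,247)],47)[0];post=f([(398,37)],72)[0];print("hub",hub,"post",post,np.hypot(*(post-hub)))
a=lambda v:np.degrees(np.arctan2(v[1],v[0]))
print("yaws R,L",a(R1[1]-R1[0]),a(L1[1]-L1[0]),"arm",a(post-hub)-160)
print("R,L",R1,L1,"back", f([(207,553),(340,527)],28),a(np.subtract(*f([(340,527),(207,553)],28)))-90,a(np.subtract(*f([(375,542),(190,581)],28)))-90)
th=np.radians(np.mean([a(R1[1]-R1[0]),a(L1[1]-L1[0]),a(post-hub)-160]));x=np.array([np.cos(th),np.sin(th)]);y=np.array([-x[1],x[0]])
print("th",np.degrees(th),"O from hub",hub+86*x-62*y)
print("holder-y of lips rel hub-O:",[(p-(hub+86*x-62*y))@np.c_[x,y] for p in [*R1,*L1]])
```

```text
tray [[439.8, -162.6], [499.8, -132.3], [542.0, -216.8], [481.1, -247.3]] [ 490.67553948 -189.77355978]
len 94.31788713592847 wid 67.64061845207561 yaw -63.712762142786076 -63.29616183843185
tab [[ 463.38649759 -135.05033934]]
hub [ 581.56066996 -150.40119118] post [554.19833107 -69.46736279] 85.43408083212492
yaws R,L -49.800263121492776 -52.80790023247362 arm -51.32048689530231
R,L [[ 547.8050937  -255.46244197]
 [ 594.87807827 -311.16631577]] [[ 597.48384781 -213.9069958 ]
 [ 642.42195498 -273.12771974]] back [[ 593.80113462 -313.41806725]
 [ 646.27102382 -274.25156878]] -53.26025512888296 -52.2467532273086
th -51.30955008308957 O from hub [ 586.92720462 -256.28414687]
holder-y of lips rel hub-O: [array([-25.09709223, -30.02250361]), array([ 47.80762345, -28.10160131]), array([-26.47774286,  34.73031501]), array([47.83745737, 32.78644441])]
```

Both views agree. The holder is at about (588,-255) with yaw -51.5°. The tray is at (490.7,-189.8) with yaw -63.5°, which puts the tab at (463.5,-135). Going down to grip the tab.

>>> servo_tool --pt "-3.56 5.53 -4 0 0 2 1" --pt "-3.56 5.53 -8 0 0 2 1" --pt "-3.56 5.53 -12 0 0 2 1" --pt "-3.56 5.53 -16 0 0 2 1" --pt "-3.56 5.53 -19 0 0 2 1" --pt "-3.56 5.53 -22 0 0 2 1" --pt "-3.56 5.53 -25 0 0 2 1" --pt "-3.56 5.53 -27 0 0 2 1" --pt "-3.56 5.53 -28.5 0 0 2 1" --pt "-3.56 5.53 -29.5 0 0 2 1" --pt "-3.56 5.53 -29.5 0 0 2 0" --pt "-3.56 5.53 -29.5 0 0 2 -0.6" --pt "-3.56 5.53 -29.5 0 0 2 -1" --pt "-3.56 5.53 -29.5 0 0 2 -1" --pt "-3.56 5.53 -29.5 0 0 2 -1" --pt "-3.56 5.53 -29.5 0 0 2 -1" --pt "-3.56 5.53 -29.5 0 0 2 -1" --pt "-3.56 5.53 -29.5 0 0 2 -1"

```text
t: 2.98
ee_pos: [464.0, -135.3, 8.0]
orientation: [1.65, 2.673, 0.0]
ft_force: [-1.0, -0.6, -0.3]
width: 38.1
grasp_force: 0.0
```

>>> servo_tool --pt "0 0 0 0 0 0 -1" --pt "0 0 0 0 0 0 -1" --pt "0 0 0 0 0 0 -1" --pt "0 0 0 0 0 0 -1" --pt "0 0 0 0 0 0 -1" --pt "0 0 0 0 0 0 -1"

```text
t: 3.48
ee_pos: [463.6, -135.3, 7.6]
orientation: [-1.65, -2.673, 0.0]
ft_force: [-0.7, -1.3, 1.5]
width: 13.8
grasp_force: 30.0
```

Run:
```python
from h import *
d=grab("wrist"); save(d,"w2.png"); np.save("w2.npy",d,allow_pickle=True)
o=ctrl.get_obs();print(o["width"],o["grasp_force"],o["ee_pos"],o["ft_force"])
```

```text
13.559273375894046 29.977502524852753 [ 463.61141638 -135.28610331    7.64683367] [-0.04563235  0.16744794  1.73831699]
```

View pics/w2.png

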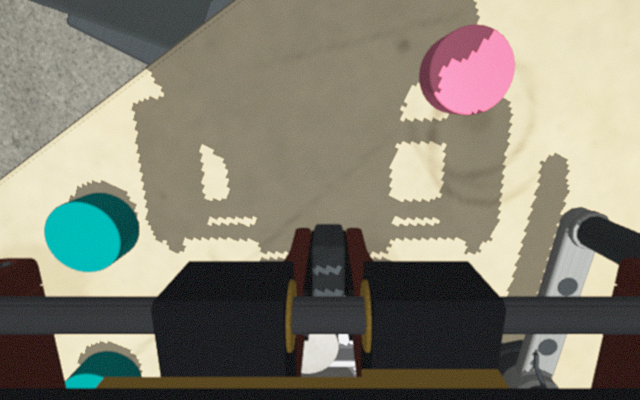

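The tab is gripped at 13.6 mm, visible between the pads near (328,260). Now I'll bring the tray in line in front of the mouth.

>>> servo_tool --pt "0.2 0.15 0 0 0 1 -1" --pt "0.5 0.4 0 0 0 3 -1" --pt "0.8 0.6 0 0 0 5 -1" --pt "1.1 0.85 0 0 0 7 -1" --pt "1.4 1.1 0 0 0 9 -1" --pt "1.6 1.25 0 0 0 11 -1" --pt "1.8 1.4 0 0 0 12 -1" --pt "1.8 1.4 0 0 0 12 -1"

```text
t: 4.2
ee_pos: [481.9, -121.0, 7.6]
orientation: [-1.36, -2.832, -0.0]
ft_force: [-1.9, 1.1, 1.4]
width: 13.9
grasp_force: 30.0
```

Run:
```python
from h import *
o=ctrl.get_obs();print(o["width"],o["ee_pos"],o["ft_force"],o["moment"])
d=grab("scene"); np.save("s2.npy",d,allow_pickle=True)
i=cv2.cvtColor(d["image"],cv2.COLOR_RGB2BGR)[120:270,240:420]
# overlay predicted tray top & holder lips
th=np.radians(-51.5);x=np.array([np.cos(th),np.sin(th)]);y=np.array([-x[1],x[0]]);O=np.array([588,-255])
big=cv2.resize(i,None,fx=4,fy=4,interpolation=cv2.INTER_CUBIC)
C=o["ee_pos"][:2]+61*x
def poly(c,pts,z,col):
    P=np.array([[*(c+a*x+b*y),z] for a,b in pts]); q=(proj(d,P)-[240,120]+.5)*4
    cv2.polylines(big,[q.astype(np.int32)],False,col,1)
poly(C,[(-48,-35),(48,-35),(48,35),(-48,35),(-48,-35)],18,(0,0,255))
poly(O,[(-30,32),(48,32),(48,-32),(-30,-32)],28,(255,0,0))
cv2.imwrite("pics/s2.png",big)
```

```text
13.899232457266669 [ 481.85425879 -121.01286511    7.64521826] [-1.8781559   1.09395259  1.41827696] [0.11644632 0.13313473 0.02146825]
```

View pics/s2.png

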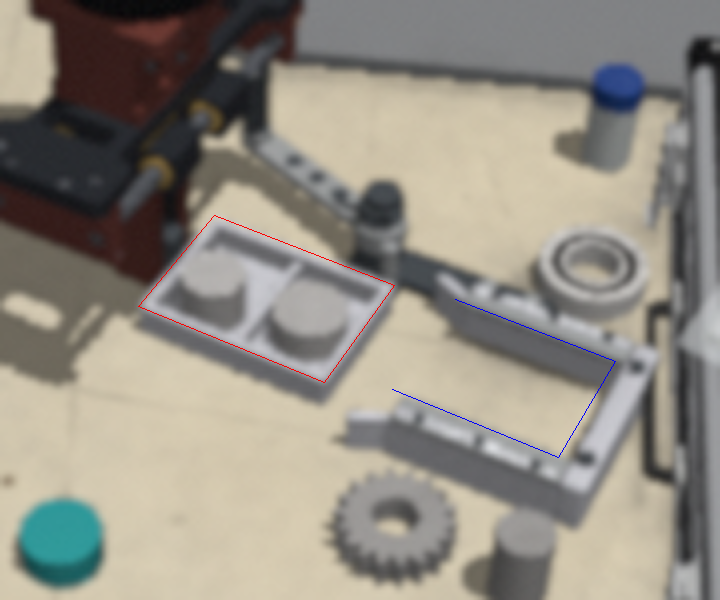

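The tray overlay matches to within about 1 mm. The holder outline looks a few mm off at (393,390) and (558,457), so I'll zoom in on it in the same picture.

Run:
```python
from h import *
d=np.load("s2.npy",allow_pickle=True).item()
i=cv2.cvtColor(d["image"],cv2.COLOR_RGB2BGR)[182:254,318:408]
cv2.imwrite("pics/s3.png",cv2.resize(i,None,fx=8,fy=8,interpolation=cv2.INTER_CUBIC))
```

```text
(no output)
```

View pics/s3.png

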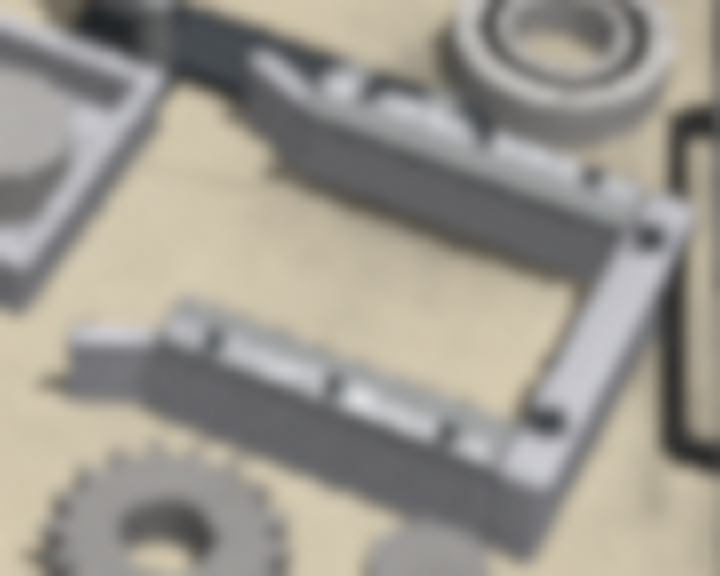

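Run:
```python
from h import *
d=np.load("s2.npy",allow_pickle=True).item()
f=lambda ps,z: plane(d,(np.array(ps)+.5)/8-.5+[318,182],z)[:,:2]
a=lambda v:np.degrees(np.arctan2(v[1],v[0]))
th=np.radians(-51.5);x=np.array([np.cos(th),np.sin(th)]);y=np.array([-x[1],x[0]]);O=np.array([588,-255]);M=np.c_[x,y]
r=f([(185,300),(515,418)],28);l=f([(300,130),(615,240)],23);b=f([(625,245),(530,420)],28)
tr=f([(168,78),(15,285)],18)
for n,v in(("R -32",r),("L +32",l),("back 48",b),("tray lead edge ->(48,35),(48,-35)",tr)):
    print(n,((v-O)@M).round(1).tolist(),a(v[1]-v[0]))
o=ctrl.get_obs();print("tray pred",((o["ee_pos"][:2]+61*x-O)@M))
```

```text
R -32 [[-23.3, -33.9], [52.2, -29.6]] -48.23894214446925
L +32 [[-25.3, 30.1], [50.1, 33.7]] -48.74456135258142
back 48 [[53.8, 28.7], [55.2, -28.5]] -140.08396530867637
tray lead edge ->(48,35),(48,-35) [[-60.9, 34.9], [-61.3, -40.0]] -141.82610897568568
tray pred [-109.91450405    0.34886959]
```

>>> servo_tool --pt "-0.16 -0.13 0 0 0 0.6 -1" --pt "-0.32 -0.26 0 0 0 1.2 -1" --pt "0 -0.65 0 0 0 1.2 -1" --pt "0.5 -1.25 0 0 0 1.2 -1" --pt "1 -1.85 0 0 0 1.2 -1" --pt "1.45 -2.4 0 0 0 1.2 -1" --pt "1.9 -2.95 0 0 0 1.2 -1" --pt "2.4 -3.55 0 0 0 1.2 -1" --pt "2.87 -4.11 0 0 0 1.2 -1" --pt "2.87 -4.11 0 0 0 1.2 -1"

```text
t: 5.08
ee_pos: [510.8, -163.1, 7.6]
orientation: [1.332, 2.845, -0.0]
ft_force: [0.2, -0.7, -2.5]
width: 13.9
grasp_force: 30.0
```

```bash
cat >> h.py <<'E'
def st():
    o=ctrl.get_obs(); th=np.radians(-50.3);x=np.array([np.cos(th),np.sin(th),0]);y=np.array([-x[1],x[0],0])
    M=np.c_[x,y,[0,0,1]]
    print("t",o["t"],"tray h-frame",((o["ee_pos"]-[587.8,-255.2,0])@M+[61,0,0]).round(1),"F h-frame",(o["ft_force"]@M).round(1),"Mz",np.round(o["moment"],2),"w",round(o["width"],1),"g",round(o["grasp_force"],1))
E
python3 -c "
from h import *
st()"
```

```text
t 5.0833 tray h-frame [-59.   -0.5   7.6] F h-frame [ 0.6 -0.3 -2.5] Mz [-0.05 -0.01  0.04] w 13.9 g 30.0
```

>>> servo_tool --pt "0.4 -0.45 0 0 0 0 -1" --pt "0.8 -0.93 0 0 0 0 -1" --pt "1.2 -1.42 0 0 0 0 -1" --pt "1.6 -1.9 0 0 0 0 -1" --pt "1.95 -2.3 0 0 0 0 -1" --pt "1.95 -2.3 0 0 0 0 -1"

```text
t: 5.58
ee_pos: [529.7, -185.6, 7.6]
orientation: [-1.332, -2.845, 0.0]
ft_force: [-1.3, 0.1, 4.4]
width: 13.7
grasp_force: 30.0
```

```bash
python3 -c "
from h import *
st()"
```

```text
t 5.5833 tray h-frame [-29.6  -0.2   7.6] F h-frame [-0.8 -0.9  4.4] Mz [ 0.1   0.28 -0.05] w 13.7 g 30.0
```

>>> servo_tool --pt "0.4 -0.48 0 0 0 0 -1" --pt "0.75 -0.9 0 0 0 0 -1" --pt "1.1 -1.32 0 0 0 0 -1" --pt "1.4 -1.69 0 0 0 0 -1" --pt "1.4 -1.69 0 0 0 0 -1"

```text
t: 6.0
ee_pos: [543.7, -202.3, 7.6]
orientation: [-1.332, -2.845, 0.0]
ft_force: [-2.9, 1.5, 4.5]
width: 14.0
grasp_force: 30.0
```

```bash
python3 -c "
from h import *
st()"
```

```text
t 6.0 tray h-frame [-7.9 -0.2  7.6] F h-frame [-3.  -1.3  4.5] Mz [ 0.27  0.27 -0.08] w 14.0 g 30.0
```

>>> servo_tool --pt "0.13 -0.15 0 0 0 0 -1" --pt "0.26 -0.31 0 0 0 0 -1" --pt "0.38 -0.46 0 0 0 0 -1" --pt "0.38 -0.46 0 0 0 0 -1" --pt "0.38 -0.46 0 0 0 0 -1"

```text
t: 6.42
ee_pos: [546.6, -206.1, 7.6]
orientation: [-1.331, -2.843, -0.0]
ft_force: [-3.9, 4.1, 5.3]
width: 13.8
grasp_force: 30.0
```

```bash
python3 -c "
from h import *
st()"
```

```text
t 6.4167 tray h-frame [-3.  -0.3  7.6] F h-frame [-5.6 -0.4  5.3] Mz [ 0.7   0.48 -0.01] w 13.8 g 30.0
```

>>> servo_tool --pt "0.1 -0.12 0 0 0 0 -1" --pt "0.19 -0.23 0 0 0 0 -1" --pt "0.19 -0.23 0 0 0 0 -1" --pt "0.19 -0.23 0 0 0 0 -1"

```text
t: 6.75
ee_pos: [548.4, -208.3, 7.7]
orientation: [-1.331, -2.843, -0.0]
ft_force: [-4.2, 5.8, 6.7]
width: 13.8
grasp_force: 30.0
```

```bash
python3 -c "
from h import *
st()"
```

```text
t 6.75 tray h-frame [-0.3 -0.3  7.7] F h-frame [-7.2  0.5  6.7] Mz [ 0.77  0.48 -0.02] w 13.8 g 30.0
```

>>> servo_tool --pt "0.1 -0.12 0 0 0 0 -1" --pt "0.19 -0.23 0 0 0 0 -1" --pt "0.29 -0.35 0 0 0 0 -1" --pt "0.29 -0.35 0 0 0 0 -1" --pt "0.29 -0.35 0 0 0 0 -1"

```text
t: 7.17
ee_pos: [551.3, -211.8, 7.6]
orientation: [-1.331, -2.843, -0.0]
ft_force: [-3.5, 4.8, 6.5]
width: 13.7
grasp_force: 30.0
```

```bash
python3 -c "
from h import *
st()"
```

```text
t 7.1667 tray h-frame [ 4.3 -0.3  7.6] F h-frame [-5.9  0.4  6.5] Mz [ 0.76  0.48 -0.04] w 13.7 g 30.0
```

>>> servo_tool --pt "0.1 -0.12 0 0 0 0 -1" --pt "0.19 -0.23 0 0 0 0 -1" --pt "0.25 -0.31 0 0 0 0 -1" --pt "0.25 -0.31 0 0 0 0 -1" --pt "0.25 -0.31 0 0 0 0 -1"

```text
t: 7.58
ee_pos: [551.5, -212.2, 7.5]
orientation: [-1.329, -2.837, -0.003]
ft_force: [-8.7, 16.5, 15.4]
width: 13.7
grasp_force: 30.0
```

```bash
python3 -c "
from h import *
st()"
```

```text
t 7.5833 tray h-frame [ 4.7 -0.4  7.5] F h-frame [-18.3   3.8  15.4] Mz [ 2.8   1.12 -0.04] w 13.7 g 30.0
```

At 18 N of push against the back stop, the tray is fully home. Next I unload slightly, open part-way (the stop post is close by) and lift.

>>> servo_tool --pt "-0.1 0.12 0 0 0 0 -1" --pt "-0.1 0.12 0 0 0 0 -0.3" --pt "-0.1 0.12 0 0 0 0 -0.3" --pt "-0.1 0.12 0 0 0 0 -0.3" --pt "-0.1 0.12 0 0 0 0 -0.3" --pt "-0.1 0.12 0 0 0 0 -0.3" --pt "-0.1 0.12 0 0 0 0 -0.3" --pt "-0.1 0.12 1 0 0 0 -0.3" --pt "-0.1 0.12 3 0 0 0 -0.3" --pt "-0.1 0.12 6 0 0 0 -0.3" --pt "-0.1 0.12 9 0 0 0 -0.3" --pt "-0.1 0.12 12 0 0 0 -0.3" --pt "-0.1 0.12 15 0 0 0 -0.3" --pt "-0.1 0.12 18 0 0 0 -0.3" --pt "-0.1 0.12 21 0 0 0 -0.3" --pt "-0.1 0.12 21 0 0 0 -0.3"

```text
t: 8.92
ee_pos: [557.9, -216.6, 225.1]
orientation: [1.327, 2.834, 0.0]
ft_force: [1.5, -0.7, -0.1]
width: 30.9
grasp_force: 0.0
```

>>> servo_tool --pt "0 3 0 0 0 -7 0" --pt "0 6 0 0 0 -14 1" --pt "0 8 0 0 0 -21 1" --pt "0 9 0 0 0 -28 1" --pt "0 9 0 0 0 -35 1" --pt "0 9 0 0 0 -42 1" --pt "0 9 0 0 0 -49 1" --pt "0 9 0 0 0 -56 1" --pt "0 9 0 0 0 -56 1"

```text
t: 9.67
ee_pos: [554.4, -124.9, 217.9]
orientation: [2.515, 1.881, 0.001]
ft_force: [0.9, 0.7, 0.2]
width: 86.4
grasp_force: 0.0
```

Run:
```python
from h import *
st();print(ctrl.get_obs()["qpos"].round(2))
d=grab("wrist"); np.save("w3.npy",d,allow_pickle=True); save(d,"w3.png")
print(proj(d,[[555.5,-69.6,72],[584,-152,47],[590.7,-258.7,0]]).round(0).tolist())
```

```text
t 9.6667 tray h-frame [-60.6  57.6 217.9] F h-frame [0.  1.1 0.2] Mz [-0.01 -0.07  0.04] w 86.4 g 0.0
[-0.24  0.35  1.76 -0.    1.03  0.04]
[[312.0, 124.0], [366.0, 197.0], [390.0, 270.0]]
```

View pics/w3.png

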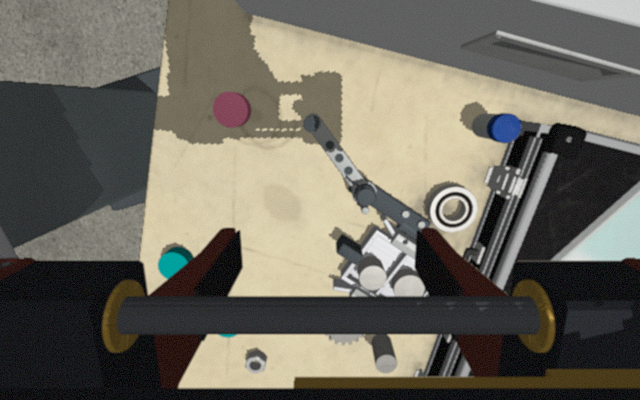

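The post top is at (312,123), where I predicted it. The tray sits in the holder at about (385,265) with both samples upright. Descending on the post.

>>> servo_tool --pt "0.05 3 -1 0 0 0 1" --pt "0.1 5.5 -3 0 0 0 1" --pt "0.1 5.5 -6 0 0 0 1" --pt "0.1 5.5 -9 0 0 0 1" --pt "0.1 5.5 -12 0 0 0 1" --pt "0.1 5.5 -14.5 0 0 0 1" --pt "0.1 5.5 -16.5 0 0 0 1" --pt "0.1 5.5 -17.8 0 0 0 1" --pt "0.1 5.5 -17.8 0 0 0 -1" --pt "0.1 5.5 -17.8 0 0 0 -1" --pt "0.1 5.5 -17.8 0 0 0 -1" --pt "0.1 5.5 -17.8 0 0 0 -1" --pt "0.1 5.5 -17.8 0 0 0 -1" --pt "0.1 5.5 -17.8 0 0 0 -1" --pt "0.1 5.5 -17.8 0 0 0 -1" --pt "0.1 5.5 -17.8 0 0 0 -1" --pt "0.1 5.5 -17.8 0 0 0 -1" --pt "0.1 5.5 -17.8 0 0 0 -1" --pt "0.1 5.5 -17.8 0 0 0 -1" --pt "0.1 5.5 -17.8 0 0 0 -1"

```text
t: 11.38
ee_pos: [555.3, -69.7, 39.7]
orientation: [2.511, 1.887, 0.0]
ft_force: [1.1, -0.2, -1.0]
width: 13.2
grasp_force: 30.0
```

Run:
```python
from h import *
st();o=ctrl.get_obs();print(o["ee_pos"],o["ft_force"])
d=grab("scene"); i=cv2.cvtColor(d["image"],cv2.COLOR_RGB2BGR)[120:270,240:420]
np.save("s4.npy",d,allow_pickle=True)
cv2.imwrite("pics/s4.png",cv2.resize(i,None,fx=4,fy=4,interpolation=cv2.INTER_CUBIC))
P=o["ee_pos"][:2]
for piv in ([584.8,-152.9],[581.6,-150.4],[584,-152]):
    v=P-piv;print(piv,np.hypot(*v),np.degrees(np.arctan2(v[1],v[0])))
```

```text
t 11.3833 tray h-frame [-102.5   93.5   39.7] F h-frame [ 0.8  0.8 -1. ] Mz [ 0.09 -0.08 -0.01] w 13.2 g 30.0
[555.26059255 -69.67380007  39.67264539] [ 1.11893538 -0.15170683 -1.00432662]
[584.8, -152.9] 88.31294891989923 109.54125903456863
[581.6, -150.4] 84.91456729924388 108.07050925209491
[584, -152] 87.19837575976017 109.24367963736798
```

View pics/s4.png

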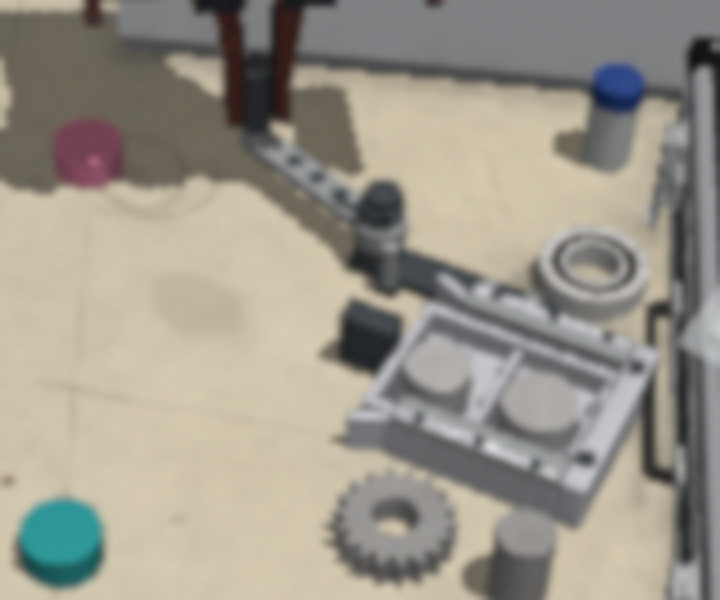

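The tray is home with its samples standing, and the post at (257,95) is gripped. Now I'll compute arc waypoints.

Run:
```python
import numpy as np
c=np.array([58.45,-15.27]);a0=109.5;r=8.82
p=lambda a:r*np.array([np.cos(np.radians(a0+a)),np.sin(np.radians(a0+a))])
for s,e in((0,55),(55,100)):
    print([[*(p(a)-p(s)).round(2)] for a in range(s+5,e+1,5)])
```

```text
[[np.float64(-0.71), np.float64(-0.29)], [np.float64(-1.4), np.float64(-0.64)], [np.float64(-2.05), np.float64(-1.05)], [np.float64(-2.67), np.float64(-1.51)], [np.float64(-3.24), np.float64(-2.02)], [np.float64(-3.76), np.float64(-2.59)], [np.float64(-4.24), np.float64(-3.19)], [np.float64(-4.66), np.float64(-3.84)], [np.float64(-5.02), np.float64(-4.52)], [np.float64(-5.32), np.float64(-5.23)], [np.float64(-5.56), np.float64(-5.96)]]
[[np.float64(-0.17), np.float64(-0.75)], [np.float64(-0.28), np.float64(-1.51)], [np.float64(-0.32), np.float64(-2.28)], [np.float64(-0.29), np.float64(-3.05)], [np.float64(-0.2), np.float64(-3.81)], [np.float64(-0.04), np.float64(-4.57)], [np.float64(0.19), np.float64(-5.3)], [np.float64(0.47), np.float64(-6.01)], [np.float64(0.82), np.float64(-6.7)]]
```

>>> servo_tool --pt "-0.71 -0.29 0 0 0 0 -1" --pt "-1.4 -0.64 0 0 0 0 -1" --pt "-2.05 -1.05 0 0 0 0 -1" --pt "-2.67 -1.51 0 0 0 0 -1" --pt "-3.24 -2.02 0 0 0 0 -1" --pt "-3.76 -2.59 0 0 0 0 -1" --pt "-4.24 -3.19 0 0 0 0 -1" --pt "-4.66 -3.84 0 0 0 0 -1" --pt "-5.02 -4.52 0 0 0 0 -1" --pt "-5.32 -5.23 0 0 0 0 -1" --pt "-5.56 -5.96 0 0 0 0 -1" --pt "-5.56 -5.96 0 0 0 0 -1"

```text
t: 12.43
ee_pos: [499.5, -130.3, 39.8]
orientation: [2.513, 1.885, 0.002]
ft_force: [6.3, 3.9, -4.5]
width: 13.6
grasp_force: 30.0
```

Run:
```python
from h import *
st();o=ctrl.get_obs();v=o["ee_pos"][:2]-[584.5,-152.7];u=v/np.hypot(*v)
print(o["ee_pos"],np.hypot(*v),np.degrees(np.arctan2(v[1],v[0]))-109.5,"Frad",o["ft_force"][:2]@u,"Ftan",o["ft_force"][:2]@[-u[1],u[0]])
```

```text
t 12.4333 tray h-frame [-91.5  11.9  39.8] F h-frame [ 1.1  7.4 -4.5] Mz [ 0.52 -1.06 -0.06] w 13.6 g 30.0
[ 499.52608134 -130.29116693   39.75843101] 87.87902282286485 55.72662909895769 Frad -5.148236886542331 Ftan -5.360814776543318
```

>>> servo_tool --pt "-0.12 -0.75 0 0 0 0 -1" --pt "-0.2 -1.5 0 0 0 0 -1" --pt "-0.22 -2.25 0 0 0 0 -1" --pt "-0.19 -3.0 0 0 0 0 -1" --pt "-0.1 -3.76 0 0 0 0 -1" --pt "0.06 -4.5 0 0 0 0 -1" --pt "0.27 -5.24 0 0 0 0 -1" --pt "0.55 -5.95 0 0 0 0 -1" --pt "0.9 -6.63 0 0 0 0 -1" --pt "0.9 -6.63 0 0 0 0 -1"

```text
t: 13.27
ee_pos: [507.5, -195.1, 39.5]
orientation: [-2.511, -1.883, 0.0]
ft_force: [2.4, 9.4, 1.8]
width: 13.6
grasp_force: 30.0
```

```bash
cat > a.py <<'E'
from h import *
st();o=ctrl.get_obs();v=o["ee_pos"][:2]-[584.5,-152.7];u=v/np.hypot(*v)
print(o["ee_pos"],np.hypot(*v),(np.degrees(np.arctan2(v[1],v[0]))-109.5)%360,"Frad",o["ft_force"][:2]@u,"Ftan",o["ft_force"][:2]@[-u[1],u[0]],"tan dir",-u[1],u[0])
E
python3 a.py
```

```text
t 13.2667 tray h-frame [-36.5 -23.4  39.5] F h-frame [-5.7  7.9  1.8] Mz [ 1.73 -0.66 -0.01] w 13.6 g 30.0
[ 507.46157799 -195.13227081   39.53716325] 87.95121415567354 99.34569235517341 Frad -6.67231719167088 Ftan -7.04984945126228 tan dir 0.482452359674914 -0.8759222115257197
```

>>> servo_tool --pt "0.25 -0.36 0 0 0 0 -1" --pt "0.5 -0.71 0 0 0 0 -1" --pt "0.79 -1.06 0 0 0 0 -1" --pt "0.79 -1.06 0 0 0 0 -1"

```text
t: 13.6
ee_pos: [513.9, -205.1, 39.5]
orientation: [-2.508, -1.883, 0.003]
ft_force: [-1.5, 8.5, 6.2]
width: 13.4
grasp_force: 30.0
```

```bash
python3 a.py
```

```text
t 13.6 tray h-frame [-24.7 -24.8  39.5] F h-frame [-7.5  4.3  6.2] Mz [ 1.42  0.18 -0.05] w 13.4 g 30.0
[ 513.93559652 -205.07741299   39.47551889] 87.87905569600987 107.08516722952737 Frad -3.8510003725809048 Ftan -7.723181416041289 tan dir 0.5960170210532271 -0.8029717993895159
```

>>> servo_tool --pt "0.13 -0.16 0 0 0 0 -1" --pt "0.25 -0.31 0 0 0 0 -1" --pt "0.25 -0.31 0 0 0 0 -1" --pt "0.25 -0.31 0 0 0 0 -1"

```text
t: 13.93
ee_pos: [515.9, -207.7, 39.5]
orientation: [-2.508, -1.882, 0.003]
ft_force: [-3.0, 7.9, 5.7]
width: 13.6
grasp_force: 30.0
```

```bash
python3 a.py
```

```text
t 13.9333 tray h-frame [-21.5 -24.9  39.5] F h-frame [-8.   2.8  5.7] Mz [1.37 0.25 0.01] w 13.6 g 30.0
[ 515.9306768  -207.6680159    39.45259178] 87.88193702755203 109.21711094027526 Frad -2.639250040884798 Ftan -8.037719338011131 tan dir 0.6254756979400512 -0.7802436486677773
```

>>> servo_tool --pt "0.13 -0.15 0 0 0 0 -1" --pt "0.26 -0.3 0 0 0 0 -1" --pt "0.26 -0.3 0 0 0 0 -1" --pt "0.26 -0.3 0 0 0 0 -1"

```text
t: 14.27
ee_pos: [517.2, -209.4, 39.3]
orientation: [-2.505, -1.88, 0.005]
ft_force: [-4.9, 14.1, 9.8]
width: 13.2
grasp_force: 30.0
```

```bash
python3 a.py
```

```text
t 14.2667 tray h-frame [-19.3 -25.   39.3] F h-frame [-14.    5.2   9.8] Mz [2.29 0.71 0.  ] w 13.2 g 30.0
[ 517.22802753 -209.38481396   39.30691573] 87.9698039875782 110.61821081825872 Frad -5.298674691976443 Ftan -13.932128610343776 tan dir 0.6443667188749491 -0.7647166348434774
```

>>> servo_tool --pt "0.06 -0.08 0 0 0 0 -1" --pt "0.06 -0.08 0 0 0 0 -1" --pt "0.06 -0.08 0 0 0 0 -1" --pt "0.06 -0.08 0 0 0 0 -1"

```text
t: 14.6
ee_pos: [517.3, -209.6, 39.2]
orientation: [-2.504, -1.879, 0.005]
ft_force: [-5.6, 16.7, 11.4]
width: 13.3
grasp_force: 30.0
```

```bash
python3 a.py
python3 - <<'E'
from h import *
d=grab("scene"); i=cv2.cvtColor(d["image"],cv2.COLOR_RGB2BGR)[120:270,240:420]
cv2.imwrite("pics/s5.png",cv2.resize(i,None,fx=4,fy=4,interpolation=cv2.INTER_CUBIC))
E
```

```text
t 14.6 tray h-frame [-19.2 -25.1  39.2] F h-frame [-16.5   6.3  11.4] Mz [ 2.7   0.75 -0.01] w 13.3 g 30.0
[ 517.28486868 -209.56172598   39.23930893] 88.04050067491431 110.73009068682984 Frad -6.487342362022145 Ftan -16.412522772695468 tan dir 0.6458587302811971 -0.7634569408418262
```

View pics/s5.png

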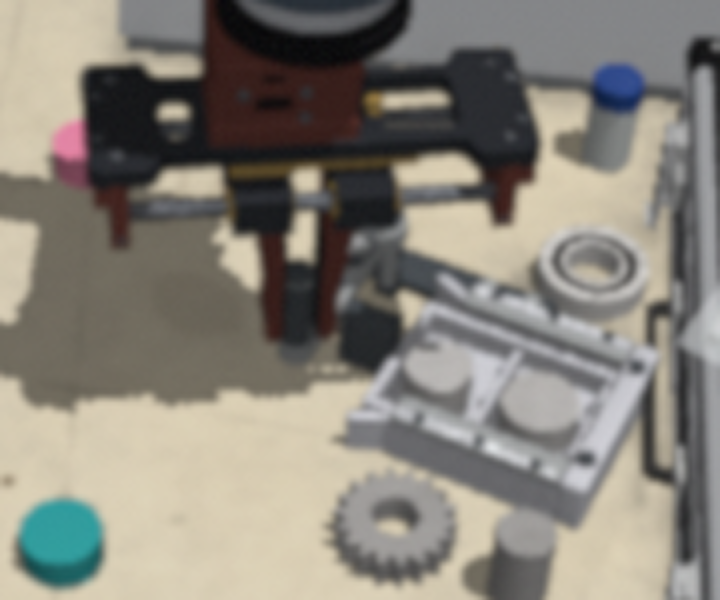

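The post at (298,305) is held at its stop: 16 N of push moved it only 0.2 mm further. The tray is home and both samples stand at (437,368) and (540,400). Handing in.

```bash
python3 -c "
from workcell import ctrl
print(ctrl.close_job())"
```

```text
the job is handed in; nothing more can be done
None
```

The tray is fully home with both samples upright, the spring arm is held wound at its stop by the gripper, and the job was handed in at about 15 s; the hand-in gave no verdict.

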